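Lay the retaining bar across a bottle carrier

TASK

Pick up the steel retaining bar and lay it across the two end supports of the bottle carrier, over the two bottles, so that it ends up level with both of its feet fully down and nothing holding it. One foot has to drop into the cross-groove of the clamp block on one support, and nobody noted where along its ledge that block was clamped, so feel for the groove by sliding the laid bar lengthwise. Use a light hand: never press or push the bar against the carrier with more than 25 N, and do not tip the bottles or shift the small white-and-blue box on the worktop.

Things in the scene. Friction and masses are not known exactly. Their poses are not given: they have to be found in the camera images.
- bar_mid (a point): Loose steel retaining bar, 0.3 to 0.5 kg: flat bar 196 long (its y), 22 wide (x), 10 thick (z up), alike at both ends. Point: centre of the flat bar, 13 mm above the worktop at the start. Under it, 93 mm from the point towards each end, is a foot 14 long (y), 20 wide, reaching 8 mm below the flat bar (13 mm below the point). A grip fin stands on its middle.
- fin_mid (a point): Centre of the bar's grip fin: an upright plate 40 long (bar's y), 12 thick (bar's x), reaching from the bar's top face 15.5 mm below this point to 15.5 mm above it. This point is 20.5 mm above bar_mid. To be pinched across its thickness, or pushed on its ends to slide the bar.
- carrier: Bottle carrier, fixed: base plate 90 (x) by 252 (y) mm, two bottle pockets amid, a support at each end of its long (y) axis; origin at the centre of its underside, z up. The bar goes along its y at x = 0, in an open channel on each support, 26 mm wide inside, lips flaring out up to 118 mm high. Bar fully down: level, bar_mid 107 mm above this origin and within 13 mm of it along y.
- plain_support (a point): Support at the carrier's -y end: centre of its flat channel floor (axes as the carrier's), 94 mm above the carrier's origin, y = -95 mm; the floor runs 23 mm each way along y. One foot stands on it and may slide.
- groove_nominal (a point): Nominal groove place in the clamp block at the carrier's +y end: 94 mm up, y = 93 mm. The true groove, 18 mm long (y), floor 94 mm up, is centred anywhere up to 10 mm either way along y; not reported, to be felt. Beside it the channel floor is 8 mm higher: 24 mm of it on the bottle side, 11 mm outside. A foot up there tilts the bar 0.043 rad; bar_mid is then 111 mm up, and it slides at 3 to 6 N.
- bottle_a_mid (a point): A capped bottle, 42 mm across, 88 tall, standing loose in one of the carrier's two pockets; its base is 8 mm and its top 96 mm above the worktop. Point: its centre, half-way up; z along the bottle. To stay upright.
- bottle_b_mid (a point): The other capped bottle, same size, in the other pocket. Point: its centre, half-way up; z along the bottle. To stay upright.
- slide_box: A small closed white-and-blue cardboard box, 52 x 78 x 26 mm, loose on the worktop in front of the carrier; origin at the centre of its underside. To be left alone.

How it is judged:
By the outcome, as a careful person would: the job done as asked, in the order asked, and still so for the second after the job is handed in, with the robot touching nothing.
It also fails if it takes over 48 s, if anything falls off the work surface, if the arm or the gripper's body presses on something with over 40 N, if the wrist force passes 120 N, or if a joint passes its speed limit or range.

ROBOT

A 7-joint arm with a two-finger parallel gripper is mounted at the origin on a cart in front of the work surface, level with it; the furniture and walls round the work are solid. World frame = base frame: x ahead of the robot, y to its left, z up, the work surface at z = 0. Lengths are in m, angles in rad, forces in N, time in s.
With the tool pointing down it reaches from about 0.35 to 0.9 m from the base axis. Payload 8.1 kg.
Tool frame: the origin (TCP) lies on the centre line of the jaws, within the pads' length; the fingertips stand 19 mm ahead of it and the grasp point (between the pads) is the TCP; z points along the fingers, y is the direction in which the jaws open and shut (so a half turn about z gives the same grasp; the last joint's range is limited). The gripper opens to 92 mm and grips with 3 to 60 N. Pads are 19 mm wide; open, the fingers measure 130 mm over their backs; the gripper's body (75 mm by 190 mm) begins 47 mm behind the grasp point.
Start: joints at [-1.439, 0.434, 0.025, 1.573, -0.012, 1.134, -0.075], TCP at [0.145, 0.608, 0.246] pointing down, gripper open.
Joint ranges: [-2.62, 2.62], [-0.44, 2.09], [-1.27, 1.32], [0.08, 2.57], [-1.32, 4.46], [0.12, 2], [-2.74, 2.74]. Speed limits (rad/s): [2.22, 2.22, 3.01, 3.01, 3.14, 3.14, 3.14].

INTERFACE

Orientations are given as a rotation vector (axis times angle).
In Python, from cell import monitor, imaging, workorder, outline_of gives the robot as it stands.
- The arm moves only by the tool move_arm, never from a script. Its argument "series" is a list of rows, each a list of 6 numbers: the shift along the world's x, y, z in cm, then the turn, a rotation vector about the world's x, y, z in degrees. A call has 1 to 8 rows; each row shifts and turns the commanded pose from where the row before left it; what a row does not reach is not made up. A row lasts 1/10 s, in which the tool goes at most 50 mm and 8.59 degrees, less where a joint would pass 70% of its speed; a pose out of reach is approached as far as the arm can. A call with a gripper value outside its range is refused whole. "grip" is the opening, from 0 (shut) to 1 (fully open), set as the call begins (left out, the last holds). The fingers move at their own pace and stop on an object; "force" is the grip in N (left out, the last holds). Time passes only in rows, so rows that do not move let the fingers close. It gives the time, the measured TCP pose, the force and the opening at its end, in the units of the state.
- monitor.observe(): the state, without advancing time (a new reading comes with each control period).
- imaging.get_image(name): name is "side" or "top" or "wrist"; returns a dict with "color" (420x560x3 uint8, red, green, blue), "fx", "fy", "cx", "cy" (pixels), "rvec" (rotation vector, rad) and "tvec" (3), from world to camera coordinates, as OpenCV has them; the wrist camera has in their place "mount" (4x4, takes a point from camera to tool coordinates, whose origin is the TCP and whose axes are the flange's). Camera axes: x right, y down, z forward; pixel columns grow to the right and rows downward; lengths in m; the calibration is good to about 2 mm. A picture is of the moment at which its call begins: read the wrist's pose just before it. There is no depth.
- workorder.sign_off(): hands the job in, once; it reports no verdict.
Trained networks look in the newest picture that a camera, given by its name, has taken for a name from the list of things; names that differ only in an ending like _2 or _b are one class to them, and where a whole thing is asked for, a point or a joint stands for the part that bears it (a point fixed in the world has none). Each returns a list of dicts, best first, with "p" (0 to 1); they miss things now and then, are a little off and sometimes report something else, mostly with a low value. They report only what shows in the picture. A call takes as long as a camera call.
- outline_of(camera, thing): "mask" (420x560 bool, what is visible of it) and "rect" ([left, top, width, height] in pixels, round what is visible of it).
The state is a dict: "clock": time; "joints": joint angles; "dq": joint speeds; "joint_efforts": joint torques, N m; "position": TCP position; "ee_rot": TCP orientation; "force": force on the tool from outside, world axes, zero at the start; "ft_torque": the same for the moment, N m; "width": opening from 0.0 (shut) to 1.0 (fully open).
Only numpy, scipy, OpenCV 4.12 (cv2) and the standard library are available. Lean on these libraries where they do the work, as an engineer would, in place of code of your own. Each camera call takes 0.05 s, during which the arm holds its last target. There are 200 camera calls.

## Working session

There is one attempt and no reset: what is moved stays moved. The work goes in short steps, Python scripts to look and compute and a tool call to move; the robot and the scene stay as the last step left them, time stands still between calls to the robot, and variables do not carry over. Pictures are saved under pics/ and viewed, about 8 in all and at most 12, crops included, and the job is handed in when it is done.

Besides the shell and the picture viewer there is one more tool, called as a command line: name --pt "numbers of a row" for each row, then --argument value for the rest. move_arm: Moves the arm, as the interface text tells. Its arguments: {"type":"object","properties":{"series":{"type":"array"},"grip":{"type":"number"},"force":{"type":"number"}},"required":["series"]}

```bash
ls; mkdir -p pics
cat > h.py <<'E'
from cell import monitor, imaging, workorder, outline_of
import numpy as np, cv2
R=lambda v: cv2.Rodrigues(np.array(v,float))[0]
def cam(n):
    s=monitor.observe(); im=imaging.get_image(n)
    K=np.array([[im['fx'],0,im['cx']],[0,im['fy'],im['cy']],[0,0,1]])
    if 'mount' in im:
        M=np.eye(4);M[:3,:3]=R(s['ee_rot']);M[:3,3]=s['position']
        T=np.linalg.inv(M@np.array(im['mount']))
    else:
        T=np.eye(4);T[:3,:3]=R(im['rvec']);T[:3,3]=np.ravel(im['tvec'])
    return im['color'],K,T
def onz(px,K,T,z):
    C=np.linalg.inv(T); d=C[:3,:3]@np.linalg.inv(K)@np.array([px[0],px[1],1.]); o=C[:3,3]
    return o+d*(z-o[2])/d[2]
def proj(p,K,T):
    q=K@(T@np.append(p,1))[:3]; return q[:2]/q[2]
def save(n,c): cv2.imwrite('pics/'+n+'.png',c[:,:,::-1])
E
python3 - <<'E'
from h import *
print(monitor.observe())
for n in('top','side'):
    c,K,T=cam(n); save(n+'0',c); print(n,np.linalg.inv(T)[:3].round(3).tolist(),K[0,0])
    for t in('bar_mid','fin_mid','carrier','bottle_a_mid','slide_box'):
        for o in outline_of(n,t)[:3]:
            m=o['mask']; ys,xs=np.nonzero(m); r=cv2.minAreaRect(np.c_[xs,ys].astype(np.float32)) if len(xs) else None
            print(t,round(o['p'],2),o['rect'],r)
            if n=='top' and r: print('   ',onz(r[0],K,T,0.02).round(3),onz(r[0],K,T,0.1).round(3))
E
cd pics; python3 -c "
import cv2,numpy as np
cv2.imwrite('both.png',cv2.resize(np.hstack([cv2.imread('top0.png'),cv2.imread('side0.png')]),(800,300),interpolation=cv2.INTER_AREA))"
```

```text
pics
{'clock': 0.0, 'joints': array([-1.43860167,  0.43524691,  0.02499383,  1.57407529, -0.01153681,
        1.13402838, -0.07511708]), 'dq': array([ 7.20693808e-04, -3.72991612e-04,  3.40912260e-04, -2.96452619e-04,
        8.45729741e-05, -1.18490233e-04, -1.72952795e-03]), 'joint_efforts': array([ 1.17024116e-03, -6.67852736e+01,  9.85310376e-01, -3.14451706e+01,
       -6.04845048e-02,  4.26900527e-02,  1.35346754e-04]), 'position': array([0.14537458, 0.60736392, 0.2449388 ]), 'ee_rot': array([ 3.68088075e-01,  3.11993003e+00, -2.53666951e-03]), 'force': array([-1.18024409,  0.28334646,  0.17026773]), 'ft_torque': array([-0.08348151, -0.04738855,  0.0414305 ]), 'width': 1.000378952233389}
top [[-0.026, -0.984, 0.177, 0.303], [-1.0, 0.023, -0.018, -0.012], [0.014, -0.177, -0.984, 1.104]] 487.72807819976066
bar_mid 0.72 [321.7, 182.7, 85.6, 11.3] ((365.7811279296875, 188.6106719970703), (87.13407897949219, 10.935319900512695), 4.134670734405518)
    [ 0.524 -0.23   0.02 ] [ 0.507 -0.214  0.1  ]
fin_mid 0.82 [322.1, 185.2, 88.1, 10.9] ((366.071044921875, 188.5295867919922), (86.573
[... 1092 characters left out ...]
709], [-0.017, -0.747, -0.664, 0.748]] 429.8723232268753
bar_mid 0.89 [237.2, 166.5, 17.8, 48.9] ((244.2432403564453, 188.45947265625), (48.0045051574707, 8.877545356750488), 80.53767395019531)
fin_mid 0.59 [236.9, 165.5, 11.0, 48.5] ((244.30355834960938, 188.7886199951172), (48.66163635253906, 9.044020652770996), 80.78897094726562)
carrier 0.6 [238.2, 214.9, 43.8, 126.3] ((258.3725280761719, 274.1654968261719), (123.18202209472656, 44.12797927856445), 88.31531524658203)
bottle_a_mid 0.67 [243.7, 244.7, 26.2, 24.4] ((256.5, 256.5), (25.0, 19.0), 90.0)
slide_box 0.55 [321.9, 228.0, 28.0, 34.2] ((333.9547424316406, 245.24330139160156), (31.86064338684082, 24.04030418395996), 79.99201965332031)
```

View pics/top0.png

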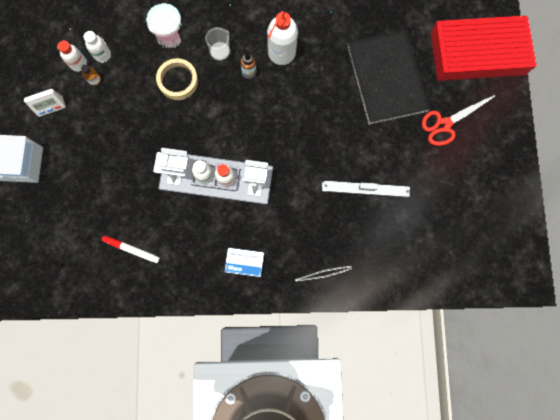

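View pics/side0.png

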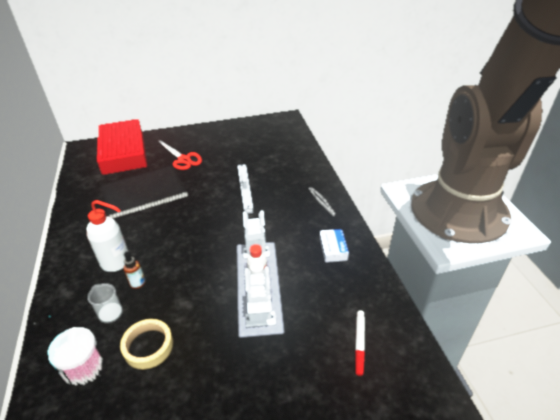

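move_arm --pt "3 -3.8 1 0 0 -6" --pt "3 -3.8 1 0 0 -6" --pt "3 -3.8 1 0 0 -6" --pt "3 -3.8 1 0 0 -6" --pt "3 -3.8 1 0 0 -6" --pt "3 -3.8 1 0 0 -6" --pt "3 -3.8 1 0 0 -6" --pt "3 -3.8 1 0 0 -6" --grip 1

```text
clock: 1.4
position: [0.3863, 0.3021, 0.3265]
ee_rot: [-1.611, -2.697, -0.001]
force: [0.5, 0.4, -0.5]
width: 0.998
```

move_arm --pt "2 -3.8 0 0 0 -6" --pt "2 -3.8 0 0 0 -6" --pt "2 -3.8 0 0 0 -6" --pt "2 -3.8 0 0 0 -6" --pt "2 -3.8 0 0 0 -6" --pt "0 0 0 0 0 0" --pt "0 0 0 0 0 0"

```text
clock: 2.1
position: [0.4857, 0.113, 0.3258]
ee_rot: [2.252, 2.191, 0.0]
force: [-0.3, 0.3, 0.2]
width: 1.001
```

Run:
```python
from h import *
c,K,T=cam('wrist'); save('w1',c); print(np.linalg.inv(T)[:3].round(3).tolist(),K[0,0]); np.savez('w1.npz',K=K,T=T)
for t in('carrier','bottle_a_mid','plain_support','groove_nominal'):
    for o in outline_of('wrist',t)[:3]:
        m=o['mask']; ys,xs=np.nonzero(m); r=cv2.minAreaRect(np.c_[xs,ys].astype(np.float32)) if len(xs) else None
        print(t,round(o['p'],2),o['rect'],r)
```

```text
[[1.0, -0.027, -0.007, 0.487], [-0.028, -0.968, -0.248, 0.18], [0.0, 0.248, -0.969, 0.464]] 366.22873418275725
carrier 0.93 [286.2, 45.8, 115.5, 222.3] ((343.7140808105469, 157.88050842285156), (84.99970245361328, 218.76063537597656), 8.645421981811523)
bottle_a_mid 0.95 [318.2, 171.8, 38.8, 41.0] ((337.5, 190.0), (42.0, 39.0), 90.0)
plain_support 0.98 [287.3, 48.8, 114.4, 217.4] ((341.0902099609375, 157.31300354003906), (85.14493560791016, 219.6724853515625), 10.491477012634277)
groove_nominal 0.68 [287.5, 49.1, 115.1, 216.2] ((343.62249755859375, 157.81600952148438), (85.83354187011719, 218.65939331054688), 8.880659103393555)
```

View pics/w1.png

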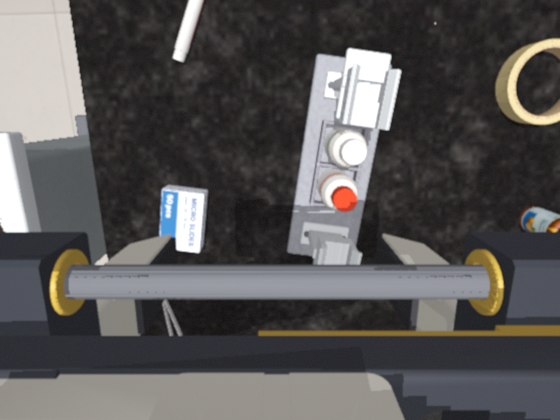

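move_arm --pt "2.5 -2.5 -4 0 0 0" --pt "2.5 -2.5 -4 0 0 0" --pt "0 0 0 0 0 0" --pt "0 0 0 0 0 0"

```text
clock: 2.75
position: [0.5318, 0.0672, 0.25]
ee_rot: [-2.249, -2.192, 0.003]
force: [0.4, 0.4, 0.3]
width: 1.002
```

Run:
```python
from h import *
c,K,T=cam('wrist'); print(np.linalg.inv(T)[:3].round(3).tolist()); np.savez('w2.npz',K=K,T=T)
print(monitor.observe()['position'])
cv2.imwrite('pics/w2f.png',c[:,:,::-1])
for t in('carrier','bottle_a_mid'):
    for o in outline_of('wrist',t)[:3]: print(t,round(o['p'],2),o['rect'])
b=[o for o in outline_of('wrist','carrier')][0]['rect']; x0=max(0,int(b[0])-15)
cr=c[0:280,x0:x0+190]; cv2.imwrite('pics/w2.png',cv2.resize(np.rot90(cr)[:,:,::-1],None,fx=2.8,fy=2.8,interpolation=cv2.INTER_CUBIC)); print(x0,cr.shape)
```

```text
[[1.0, -0.025, -0.009, 0.533], [-0.026, -0.968, -0.249, 0.134], [-0.002, 0.249, -0.968, 0.388]]
[0.53213124 0.06787861 0.2509418 ]
carrier 0.89 [246.2, 0.0, 127.6, 266.1]
bottle_a_mid 0.59 [279.0, 136.0, 48.2, 52.6]
231 (280, 190, 3)
```

View pics/w2.png

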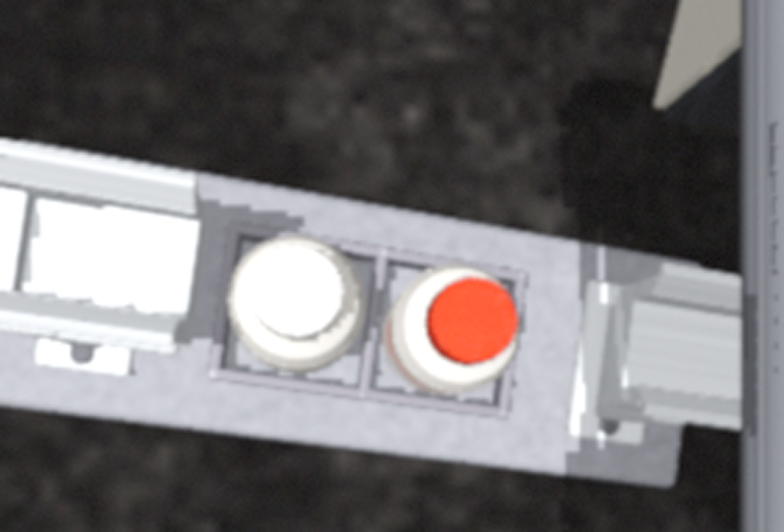

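move_arm --pt "0 -3.5 1 0 0 0" --pt "0 -3.5 1 0 0 0" --pt "0 -3.5 1 0 0 0" --pt "0 0 0 0 0 0" --pt "0 0 0 0 0 0" --pt "0 0 0 0 0 0"

```text
clock: 3.55
position: [0.5323, -0.0363, 0.281]
ee_rot: [-2.247, -2.195, -0.002]
force: [0.4, 0.5, -0.4]
width: 0.996
```

Run:
```python
from h import *
c,K,T=cam('wrist'); np.savez('w3.npz',K=K,T=T,c=c); print(np.linalg.inv(T)[:3].round(3).tolist())
for t in('carrier','bottle_a_mid'):
    for o in outline_of('wrist',t)[:2]: print(t,round(o['p'],2),o['rect'])
b=outline_of('wrist','carrier')[0]['rect']; x0=max(0,int(b[0])-10)
cr=c[0:260,x0:x0+int(b[2])+20]; cv2.imwrite('pics/w3.png',cv2.resize(np.rot90(cr)[:,:,::-1],None,fx=3,fy=3,interpolation=cv2.INTER_CUBIC)); print(x0,cr.shape)
# w2 points
d=np.load('w2.npz')
for X,Y,z in((200,218,.102),(185,318,.102),(35,200,.102),(25,295,.102),(628,305,.094),(622,372,.094),(295,280,.096),(473,320,.096)):
    print(X,Y,onz((231+189-Y/2.8,X/2.8),d['K'],d['T'],z).round(4))
```

```text
[[1.0, -0.023, -0.005, 0.533], [-0.024, -0.969, -0.247, 0.03], [0.0, 0.247, -0.969, 0.419]]
carrier 0.9 [244.1, 0.0, 105.6, 160.7]
bottle_a_mid 0.7 [276.4, 25.1, 44.1, 50.3]
234 (260, 125, 3)
200 218 [0.582  0.1587 0.102 ]
185 318 [0.5557 0.1631 0.102 ]
35 200 [0.5859 0.1982 0.102 ]
25 295 [0.5618 0.2011 0.102 ]
628 305 [0.5596 0.0384 0.094 ]
622 372 [0.5395 0.0408 0.094 ]
295 280 [0.5665 0.1349 0.096 ]
473 320 [0.5552 0.0858 0.096 ]
```

View pics/w3.png

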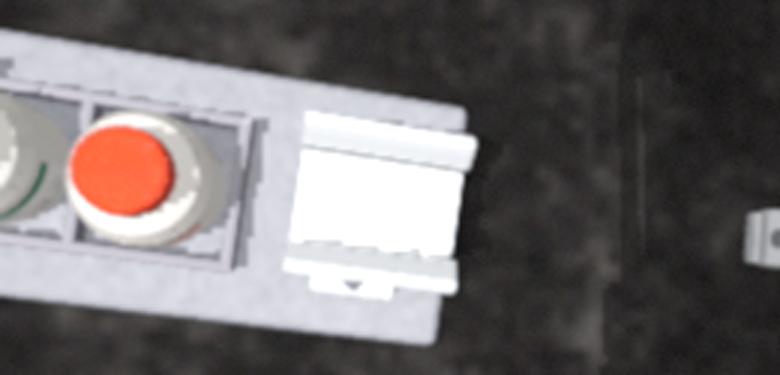

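Run:
```python
from h import *
d=np.load('w3.npz');P={}
for X,Y,z in((302,152,.094),(462,172,.094),(295,242,.094),(452,262,.094),(466,108,.008),(435,345,.008),(120,172,.096)):
    P[X,Y]=onz((358-Y/3,X/3),d['K'],d['T'],z); print(X,Y,P[X,Y].round(4))
d1=np.load('w1.npz')
for p in((318,56),(288,253)): print('base w1',onz(p,d1['K'],d1['T'],.008).round(4))
w=cv2.imread('pics/w1.png'); cv2.imwrite('pics/w1c.png',cv2.resize(w[35:145,300:420],None,fx=5,fy=5,interpolation=cv2.INTER_CUBIC))
c,K,T=cam('top')
for o in outline_of('top','bar_mid')[:1]:
    ys,xs=np.nonzero(o['mask'])
    q=np.array([onz(p,K,T,.018)[:2] for p in zip(xs,ys)]); m=q.mean(0); e=np.linalg.svd(q-m,full_matrices=0)[2][0]; t=(q-m)@e
    print('bar',m,m+e*(t.min()+t.max())/2,np.ptp(t),'yaw',np.degrees(np.arctan2(-e[0],e[1])),e)
```

```text
302 152 [0.5602 0.0362 0.094 ]
462 172 [ 0.5541 -0.0092  0.094 ]
295 242 [0.5346 0.0388 0.094 ]
452 262 [ 0.5276 -0.0056  0.094 ]
466 108 [ 0.5835 -0.0216  0.008 ]
435 345 [ 0.4955 -0.008   0.008 ]
120 172 [0.5547 0.0841 0.096 ]
base w1 [0.5373 0.2373 0.008 ]
base w1 [ 0.4975 -0.0073  0.008 ]
bar [ 0.52283295 -0.23402419] [ 0.52298434 -0.23239425] 0.19469812577643558 yaw 174.6933864913429 [-0.09248552 -0.99571403]
```

View pics/w1c.png

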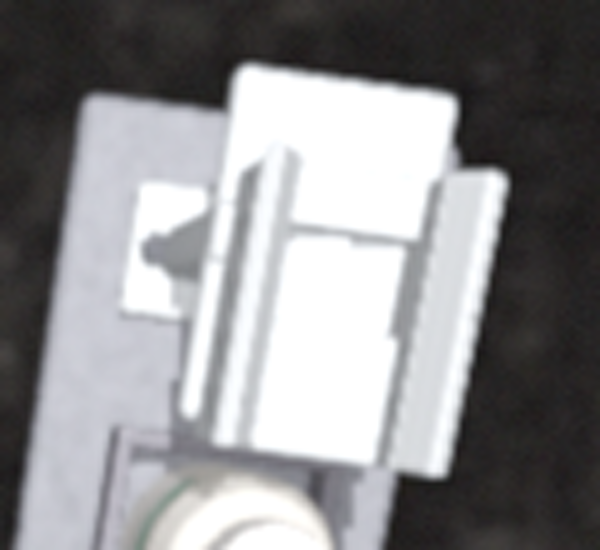

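move_arm --pt "-0.2 -4.5 -1 0 0 -2" --pt "-0.2 -4.5 -1 0 0 -2" --pt "-0.3 -4.5 -1 0 0 0" --pt "-0.2 -4.1 -2 0 0 0" --pt "0 -2 -4 0 0 0" --pt "0 0 -4 0 0 0" --pt "0 0 0 0 0 0" --pt "0 0 0 0 0 0"

```text
clock: 4.65
position: [0.5233, -0.2335, 0.1511]
ee_rot: [-2.323, -2.113, 0.001]
force: [0.5, -1.9, -0.7]
width: 1.002
```

Run:
```python
from h import *
c,K,T=cam('wrist'); save('w4',c); s=monitor.observe();print(s['position'],s['ee_rot'])
for t in('bar_mid',):
    for o in outline_of('wrist',t)[:2]: print(t,round(o['p'],2),o['rect'])
p=np.array([.523,-.2325]);u=np.array([.0925,.9957])
for a in(-.098,-.02,.02,.098): print(a,proj([*(p+a*u),.018],K,T).round(0))
```

```text
[ 0.52415363 -0.23377309  0.15221379] [2.32299371e+00 2.11352935e+00 8.66581809e-04]
bar_mid 0.79 [261.6, 63.4, 33.2, 253.1]
-0.098 [277. 312.]
-0.02 [277. 222.]
0.02 [277. 171.]
0.098 [276.  60.]
```

View pics/w4.png

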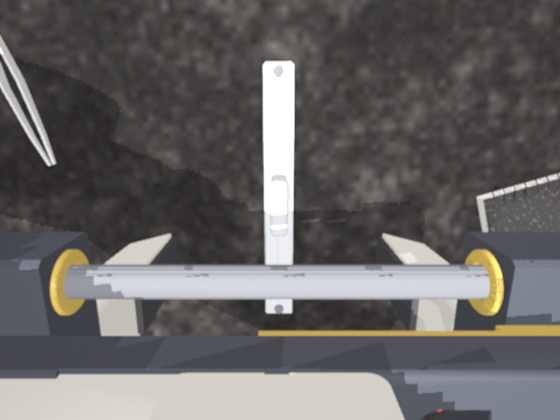

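Bar ends at rows 62 and 313, column ~278, matching the estimate; fin centred between the fingers. Descend and grip.

move_arm --pt "0 0.1 -4 0 0 0" --pt "0 0 -4 0 0 0" --pt "0 0 -3 0 0 0" --pt "0 0 0 0 0 0" --pt "0 0 0 0 0 0"

```text
clock: 5.25
position: [0.5245, -0.2331, 0.0426]
ee_rot: [2.323, 2.113, 0.002]
force: [0.6, 0.7, 0.6]
width: 1.0
```

move_arm --pt "0 0 0 0 0 0" --pt "0 0 0 0 0 0" --pt "0 0 0 0 0 0" --pt "0 0 0 0 0 0" --pt "0 0 0 0 0 0" --pt "0 0 0 0 0 0" --pt "0 0 0 0 0 0" --grip 0 --force 15

```text
clock: 5.95
position: [0.5232, -0.233, 0.0408]
ee_rot: [-2.325, -2.113, 0.0]
force: [0.0, 0.1, 0.0]
width: 0.44
```

move_arm --pt "0 0 1 0 0 0" --pt "0 0 3 0 0 0" --pt "0 0 4 0 0 0" --pt "0 0 4 0 0 0" --pt "0 0 3 0 0 0" --pt "0 0 0 0 0 0" --pt "0 0 0 0 0 0"

```text
clock: 6.65
position: [0.5235, -0.233, 0.1918]
ee_rot: [2.324, 2.112, 0.002]
force: [0.6, 0.8, -0.6]
width: 0.007
```

The fingers were slower than I allowed and closed after leaving the fin; retry with a longer wait.

move_arm --pt "0 0 0 0 0 0" --pt "0 0 0 0 0 0" --pt "0 0 0 0 0 0" --pt "0 0 0 0 0 0" --pt "0 0 0 0 0 0" --pt "0 0 0 0 0 0" --pt "0 0 0 0 0 0" --pt "0 0 0 0 0 0" --grip 0.7

```text
clock: 7.45
position: [0.5233, -0.233, 0.1908]
ee_rot: [2.325, 2.113, 0.0]
force: [-0.2, 0.3, -0.3]
width: 0.654
```

Run:
```python
from h import *
c,K,T=cam('wrist'); s=monitor.observe();print(s['position'],s['width'])
o=outline_of('wrist','bar_mid')[0]; print(o['p'],o['rect'])
p=np.array([.523,-.2325]);u=np.array([.0925,.9957])
for a in(-.098,.098): print(a,proj([*(p+a*u),.018],K,T).round(0))
```

```text
[ 0.52328777 -0.23296454  0.19085191] 0.6791629077183856
0.57 [262.0, 70.1, 31.2, 195.2]
-0.098 [277. 290.]
0.098 [276.  67.]
```

move_arm --pt "0 0 -4 0 0 0" --pt "0 0 -4 0 0 0" --pt "0 0 -4 0 0 0" --pt "0 0 -3 0 0 0" --pt "0 0 0 0 0 0" --pt "0 0 0 0 0 0" --pt "0 0 0 0 0 0"

```text
clock: 8.25
position: [0.5244, -0.2337, 0.0426]
ee_rot: [2.323, 2.111, 0.002]
force: [-0.2, -1.0, 0.4]
width: 0.703
```

move_arm --pt "0 0 0 0 0 0" --pt "0 0 0 0 0 0" --pt "0 0 0 0 0 0" --pt "0 0 0 0 0 0" --pt "0 0 0 0 0 0" --pt "0 0 0 0 0 0" --pt "0 0 0 0 0 0" --pt "0 0 0 0 0 0" --grip 0 --force 20

```text
clock: 9.05
position: [0.5235, -0.233, 0.0408]
ee_rot: [2.324, 2.113, 0.0]
force: [0.2, -0.2, 1.1]
width: 0.129
```

move_arm --pt "0 0 0 0 0 0" --pt "0 0 0 0 0 0" --pt "0 0 0 0 0 0"

```text
clock: 9.35
position: [0.5235, -0.233, 0.0409]
ee_rot: [2.324, 2.113, 0.0]
force: [0.6, -0.2, -0.8]
width: 0.132
```

move_arm --pt "0 0 2 0 0 0" --pt "0 0 4 0 0 0" --pt "0 0 4 0 0 0" --pt "0 0 4 0 0 0" --pt "0 0 4 0 0 -1" --pt "0.4 4 0 0 0 -1" --pt "0.4 4 0 0 0 -1.5" --pt "0.4 4 0 0 0 0"

```text
clock: 10.15
position: [0.5343, -0.1116, 0.2205]
ee_rot: [-2.389, -2.038, 0.001]
force: [1.1, -0.1, -4.9]
width: 0.129
```

move_arm --pt "0.4 4 0 0 0 0" --pt "0.4 4 0 0 0 0" --pt "0.4 4 0 0 0 0" --pt "0.5 4 0 0 0 0" --pt "0.5 4 0 0 0 0" --pt "0 0.8 0 0 0 0" --pt "0 0 0 0 0 0" --pt "0 0 0 0 0 0"

```text
clock: 10.95
position: [0.5566, 0.0935, 0.2204]
ee_rot: [2.389, 2.04, -0.003]
force: [0.2, -0.1, -4.0]
width: 0.129
```

Run:
```python
from h import *
s=monitor.observe();print(s['position'],s['ee_rot'],s['force'],s['width'])
for n in('top','side','wrist'):
    c,K,T=cam(n); save(n+'5',c); np.savez(n+'5.npz',K=K,T=T)
    o=outline_of(n,'bar_mid'); print(n,[(round(a['p'],2),a['rect']) for a in o[:2]])
    if n=='top': print(proj([.5595,.1085,.1],K,T))
    if n=='side': print(proj([.5595,.1085,.1],K,T)); sd=c
w=cv2.imread('pics/wrist5.png')[0:300,130:430]; a=cv2.resize(w,(600,600),interpolation=cv2.INTER_CUBIC)
cv2.imwrite('pics/w5.png',a)
```

```text
[0.55662508 0.09353276 0.22038354] [ 2.38918488  2.03974744 -0.00272297] [ 0.17211279 -0.05290232 -4.00937234] 0.12930718790951373
top [(0.73, [226.4, 155.3, 42.4, 12.9])]
[212.24922367 167.82017736]
side [(0.55, [245.5, 186.2, 16.2, 73.1])]
[256.29499563 255.15891525]
wrist [(0.83, [249.4, 33.0, 55.2, 299.1])]
```

View pics/w5.png

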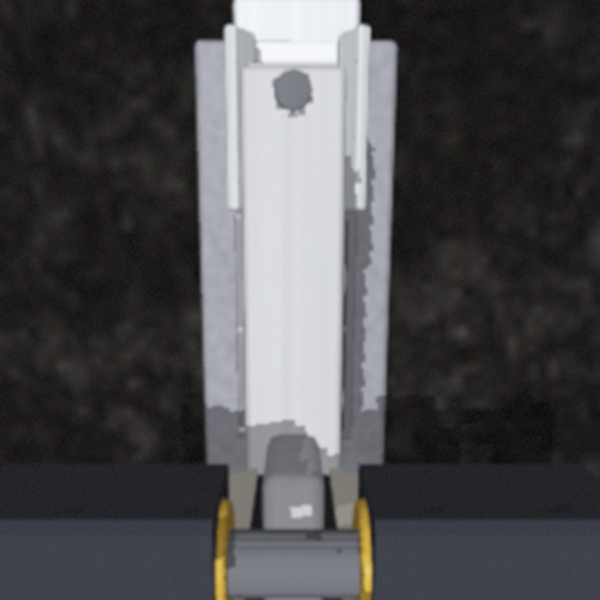

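Bar is aligned over the channel (bar mid column ~293, lips ~298 of crop). Pre-tilt by 0.043 rad and lower in small steps.

move_arm --pt "0 0 -2 0.8 -0.13 0" --pt "0 0 -2 0.8 -0.13 0" --pt "0 0 -2 0.8 -0.13 0" --pt "0 0 -1 0 0 0" --pt "0 0 0 0 0 0" --pt "0 0 0 0 0 0"

```text
clock: 11.85
position: [0.5577, 0.0949, 0.1514]
ee_rot: [-2.368, -2.023, -0.051]
force: [0.1, 0.2, -4.6]
width: 0.13
```

move_arm --pt "0 0 -0.2 0 0 0" --pt "0 0 -0.2 0 0 0" --pt "0 0 -0.2 0 0 0" --pt "0 0 0 0 0 0"

```text
clock: 12.25
position: [0.5571, 0.0952, 0.1447]
ee_rot: [-2.367, -2.023, -0.05]
force: [-0.4, -0.6, -4.1]
width: 0.127
```

move_arm --pt "0 0 -0.1 0 0 0" --pt "0 0 -0.1 0 0 0" --pt "0 0 0 0 0 0" --pt "0 0 0 0 0 0"

```text
clock: 12.65
position: [0.5573, 0.095, 0.1428]
ee_rot: [-2.367, -2.023, -0.05]
force: [-0.5, 0.6, -3.6]
width: 0.13
```

move_arm --pt "0 0 -0.1 0 0 0" --pt "0 0 -0.1 0 0 0" --pt "0 0 0 0 0 0" --pt "0 0 0 0 0 0"

```text
clock: 13.05
position: [0.5573, 0.095, 0.1408]
ee_rot: [-2.367, -2.023, -0.05]
force: [-0.4, -0.2, -4.1]
width: 0.132
```

move_arm --pt "0 0 -0.1 0 0 0" --pt "0 0 0 0 0 0" --pt "0 0 0 0 0 0"

```text
clock: 13.35
position: [0.5572, 0.095, 0.1398]
ee_rot: [-2.367, -2.023, -0.05]
force: [0.5, -0.3, -4.2]
width: 0.13
```

move_arm --pt "0 0 -0.1 0 0 0" --pt "0 0 0 0 0 0" --pt "0 0 0 0 0 0"

```text
clock: 13.65
position: [0.5574, 0.095, 0.1391]
ee_rot: [-2.367, -2.023, -0.051]
force: [-2.2, -0.5, 2.1]
width: 0.129
```

move_arm --pt "0 0 -0.05 0 0 0" --pt "0 0 0 0 0 0" --pt "0 0 0 0 0 0"

```text
clock: 13.95
position: [0.5574, 0.0949, 0.139]
ee_rot: [-2.367, -2.023, -0.052]
force: [-3.7, -0.0, 8.8]
width: 0.128
```

move_arm --pt "0 0 0.08 0 0 0" --pt "0 0 0 0 0 0"

```text
clock: 14.15
position: [0.5574, 0.095, 0.1391]
ee_rot: [-2.367, -2.023, -0.051]
force: [-1.1, -0.5, 0.5]
width: 0.134
```

move_arm --pt "0 0 0 0 0 0" --pt "0 0 0 0 0 0" --pt "0 0 0 0 0 0" --pt "0 0 0 0 0 0" --pt "0 0 0 0 0 0" --grip 0.45

```text
clock: 14.65
position: [0.5573, 0.0951, 0.1391]
ee_rot: [-2.367, -2.023, -0.051]
force: [-0.3, 0.5, 0.0]
width: 0.443
```

move_arm --pt "0 0 2 0 0 0" --pt "0 0 3 0 0 0" --pt "0 0 2 0 0 0" --pt "0 0 0 0 0 0" --pt "0 0 0 0 0 0" --pt "0 0 0 0 0 0"

```text
clock: 15.25
position: [0.5566, 0.0951, 0.2082]
ee_rot: [-2.366, -2.023, -0.048]
force: [-0.3, 0.7, -0.3]
width: 0.448
```

Run:
```python
from h import *
s=monitor.observe();print(s['position'],s['ee_rot'],s['force'],s['width'])
c,K,T=cam('wrist'); save('wrist6',c); np.savez('wrist6.npz',K=K,T=T)
print([(round(a['p'],2),a['rect']) for a in outline_of('wrist','bar_mid')[:2]])
w=cv2.imread('pics/wrist6.png')[0:300,150:410]; cv2.imwrite('pics/w6.png',cv2.resize(w,(520,600),interpolation=cv2.INTER_CUBIC))
```

```text
[0.55660941 0.09508837 0.20815178] [-2.36632077 -2.02278123 -0.04839455] [-0.34224044  0.67946494 -0.25772196] 0.44820025134585545
[(0.85, [257.5, 60.1, 43.9, 272.7])]
```

View pics/w6.png

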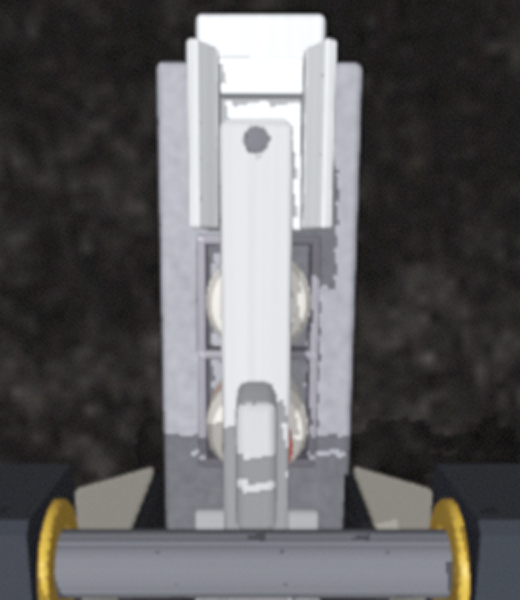

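The laid bar sits in the channel, foot short of the groove's far wall (row ~95 vs bar end row 122). Now push on the fin's -y end with closed fingers.

move_arm --pt "-0.28 -1.8 0 -1.2 0.2 0" --pt "-0.28 -1.8 0 -1.2 0.19 0" --pt "0 0 0 0 0 0" --pt "0 0 0 0 0 0" --pt "0 0 0 0 0 0" --pt "0 0 0 0 0 0" --grip 0 --force 20

```text
clock: 15.95
position: [0.5517, 0.0595, 0.2091]
ee_rot: [-2.387, -2.042, -0.0]
force: [-0.7, -0.1, 0.4]
width: 0.015
```

move_arm --pt "0 0 -2.5 0 0 0" --pt "0 0 -2.5 0 0 0" --pt "0 0 -1.6 0 0 0" --pt "0 0 0 0 0 0" --pt "0 0 0 0 0 0"

```text
clock: 16.45
position: [0.5518, 0.0591, 0.1434]
ee_rot: [2.388, 2.041, -0.0]
force: [0.2, 0.9, 0.4]
width: 0.003
```

move_arm --pt "0.03 0.2 0 0 0 0" --pt "0.03 0.2 0 0 0 0" --pt "0 0 0 0 0 0" --pt "0 0 0 0 0 0"

```text
clock: 16.85
position: [0.5525, 0.0633, 0.1435]
ee_rot: [2.388, 2.041, 0.001]
force: [0.7, -0.2, -0.1]
width: 0.006
```

move_arm --pt "0.015 0.1 0 0 0 0" --pt "0.015 0.1 0 0 0 0" --pt "0 0 0 0 0 0"

```text
clock: 17.15
position: [0.5526, 0.0646, 0.1433]
ee_rot: [2.388, 2.04, -0.0]
force: [-0.5, -3.4, 2.0]
width: 0.004
```

move_arm --pt "0.015 0.1 0 0 0 0" --pt "0.015 0.1 0 0 0 0" --pt "0 0 0 0 0 0"

```text
clock: 17.45
position: [0.5529, 0.0672, 0.1431]
ee_rot: [-2.388, -2.041, -0.0]
force: [-0.2, -2.5, 1.1]
width: 0.001
```

move_arm --pt "0.015 0.1 0 0 0 0" --pt "0.015 0.1 0 0 0 0" --pt "0 0 0 0 0 0"

```text
clock: 17.75
position: [0.5531, 0.0697, 0.143]
ee_rot: [-2.387, -2.042, -0.0]
force: [-0.7, 0.7, 0.4]
width: 0.009
```

move_arm --pt "0.015 0.1 0 0 0 0" --pt "0 0 0 0 0 0"

```text
clock: 17.95
position: [0.5532, 0.0702, 0.143]
ee_rot: [-2.388, -2.041, 0.0]
force: [-0.3, -0.2, 0.1]
width: 0.004
```

move_arm --pt "0.015 0.1 0 0 0 0" --pt "0 0 0 0 0 0"

```text
clock: 18.15
position: [0.5534, 0.0711, 0.143]
ee_rot: [-2.388, -2.041, 0.0]
force: [-0.7, -1.6, -0.9]
width: 0.005
```

move_arm --pt "0.015 0.1 0 0 0 0" --pt "0 0 0 0 0 0"

```text
clock: 18.35
position: [0.5536, 0.0722, 0.1431]
ee_rot: [-2.388, -2.041, 0.0]
force: [0.3, -0.7, 0.0]
width: 0.007
```

move_arm --pt "0.015 0.1 0 0 0 0" --pt "0 0 0 0 0 0"

```text
clock: 18.55
position: [0.5538, 0.0732, 0.1431]
ee_rot: [-2.388, -2.041, -0.0]
force: [-0.4, -1.1, -1.1]
width: 0.008
```

move_arm --pt "0.01 0.07 0 0 0 0" --pt "0 0 0 0 0 0"

```text
clock: 18.75
position: [0.5538, 0.0734, 0.1431]
ee_rot: [2.388, 2.041, -0.0]
force: [-0.6, -3.5, -0.1]
width: 0.007
```

Run:
```python
from h import *
s=monitor.observe();print(s['position'],s['force'])
ims=[]
for n in('side','wrist'):
    c,K,T=cam(n); save(n+'7',c); np.savez(n+'7.npz',K=K,T=T)
    print(n,[(round(a['p'],2),a['rect']) for a in outline_of(n,'bar_mid')[:2]])
a=cv2.resize(cv2.imread('pics/side7.png')[195:345,200:320],(400,500),interpolation=cv2.INTER_CUBIC)
b=cv2.resize(cv2.imread('pics/wrist7.png')[0:250,180:380],(400,500),interpolation=cv2.INTER_CUBIC)
cv2.imwrite('pics/s7.png',np.hstack([a,b]))
```

```text
[0.55381135 0.07336917 0.14312901] [-0.60970602 -3.54499241 -0.08870599]
side [(0.77, [248.7, 234.7, 18.0, 55.3])]
wrist [(0.91, [249.7, 0.0, 56.0, 247.5])]
```

View pics/s7.png

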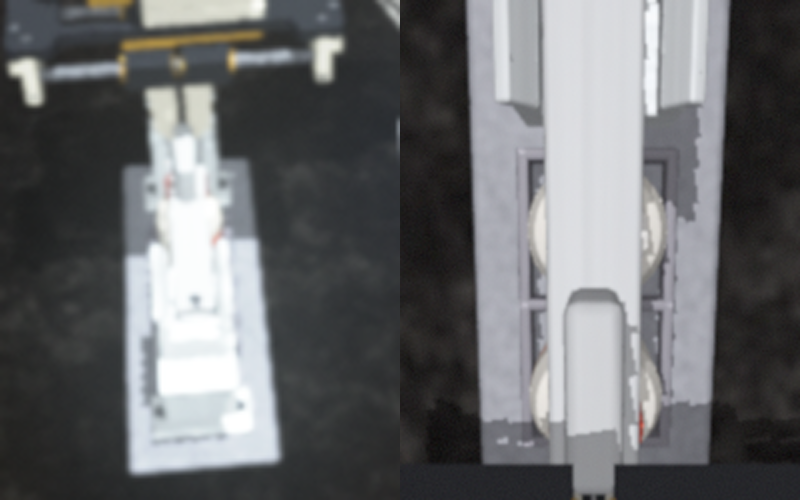

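move_arm --pt "0.01 0.05 0 0 0 0" --pt "0 0 0 0 0 0"

```text
clock: 19.15
position: [0.5538, 0.0734, 0.1431]
ee_rot: [2.388, 2.04, -0.001]
force: [-0.5, -5.2, 0.1]
width: 0.005
```

move_arm --pt "0.01 0.05 0 0 0 0" --pt "0 0 0 0 0 0"

```text
clock: 19.35
position: [0.5538, 0.0735, 0.1431]
ee_rot: [2.389, 2.039, -0.002]
force: [-1.8, -6.3, 0.4]
width: 0.003
```

move_arm --pt "0.01 0.08 0 0 0 0" --pt "0 0 0 0 0 0"

```text
clock: 19.55
position: [0.5538, 0.0735, 0.1431]
ee_rot: [2.389, 2.038, -0.003]
force: [-1.9, -9.6, 1.4]
width: 0.005
```

move_arm --pt "0.01 0.08 0 0 0 0" --pt "0 0 0 0 0 0"

```text
clock: 19.75
position: [0.5539, 0.0736, 0.1431]
ee_rot: [2.389, 2.037, -0.004]
force: [-3.1, -10.9, 2.2]
width: 0.008
```

move_arm --pt "-0.1 -0.7 0 0 0 0" --pt "0 0 1 0 0 0" --pt "0 0 3 0 0 0" --pt "0 0 3 0 0 0" --pt "0.3 2 0 0 0 0" --pt "0.3 1.8 0 0 0 0" --pt "0 0 0 0 0 0" --pt "0 0 0 0 0 0"

```text
clock: 20.55
position: [0.5588, 0.1083, 0.2126]
ee_rot: [-2.386, -2.043, 0.002]
force: [-0.5, 0.2, -0.1]
width: 0.007
```

Run:
```python
from h import *
s=monitor.observe();print(s['position'],s['ee_rot'],s['force'])
c,K,T=cam('wrist'); save('wrist8',c)
print([(round(a['p'],2),a['rect']) for a in outline_of('wrist','bar_mid')[:2]])
u=np.array([.1547,.988]);v=np.array([.988,-.1547]);o=np.array([.5595,.1085])
for nm,zm,t,m in(('level',.107,0,-.005),('tilt',.111,.043,-.005)):
    for a in(-.098,.098): print(nm,a,[proj([*(o+(m+a)*u+b*v),zm+.005+t*a],K,T).round(1).tolist() for b in(-.011,.011)])
w=cv2.imread('pics/wrist8.png')[0:280,160:400]; cv2.imwrite('pics/w8.png',cv2.resize(w,(514,600),interpolation=cv2.INTER_CUBIC))
```

```text
[0.55882764 0.10832139 0.2125847 ] [-2.38562263e+00 -2.04338127e+00  1.64723689e-03] [-0.5427572   0.21783837 -0.09790151]
[(0.72, [259.7, 59.3, 37.7, 180.5])]
level -0.098 [[263.1, 342.7], [292.6, 342.7]]
level 0.098 [[260.4, 63.1], [296.3, 63.1]]
tilt -0.098 [[263.1, 342.5], [292.6, 342.5]]
tilt 0.098 [[259.8, 61.5], [297.1, 61.5]]
```

View pics/w8.png

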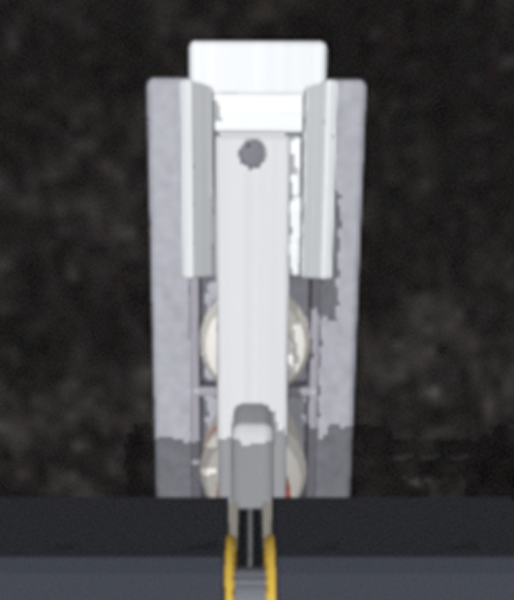

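Run:
```python
from h import *
c,K,T=cam('wrist')
u=np.array([.1547,.988]);v=np.array([.988,-.1547]);o=np.array([.5595,.1085])
for X,Y in((258,93),(252,131),(252,153),(258,40),(198,277),(315,277)):
    for z in(.094,.102,.112,.118):
        p=onz((160+X/2.143,Y/2.143),K,T,z)[:2]-o; print(X,Y,z,'y',round(p@u*1e3,1),'x',round(p@v*1e3,1))
g=c[:,:,1].astype(int)
print('row col 277 rows 15-65',g[15:66,277].tolist())
print('row 66..',[ (r,np.nonzero(np.abs(np.diff(g[r,250:310]))>12)[0]+250) for r in(68,80,120)])
```

```text
258 93 0.094 y 105.6 x 2.0
258 93 0.102 y 104.3 x 1.9
258 93 0.112 y 102.7 x 1.8
258 93 0.118 y 101.8 x 1.7
252 131 0.094 y 94.8 x 0.1
252 131 0.102 y 93.8 x 0.1
252 131 0.112 y 92.7 x 0.1
252 131 0.118 y 92.0 x 0.1
252 153 0.094 y 88.4 x 0.1
252 153 0.102 y 87.7 x 0.1
252 153 0.112 y 86.7 x 0.1
252 153 0.118 y 86.2 x 0.0
258 40 0.094 y 120.3 x 1.9
258 40 0.102 y 118.6 x 1.9
258 40 0.112 y 116.4 x 1.8
258 40 0.118 y 115.1 x 1.7
198 277 0.094 y 50.8 x -17.2
198 277 0.102 y 51.2 x -16.7
198 277 0.112 y 51.8 x -16.1
198 277 0.118 y 52.1 x -15.7
315 277 0.094 y 50.7 x 20.3
315 277 0.102 y 51.2 x 19.6
315 277 0.112 y 51.7 x 18.8
315 277 0.118 y 52.0 x 18.3
row col 277 rows 15-65 [40, 109, 192, 237, 249, 253, 253, 253, 253, 253, 253, 253, 253, 253, 253, 253, 253, 253, 253, 253, 253, 253, 253, 253, 252, 248, 246, 254, 255, 255, 255, 255, 255, 255, 255, 254, 255, 255, 255, 255, 255, 254, 245, 221, 208, 213, 198, 175, 146, 137, 135]
row 66.. [(68, array([257, 259, 260, 269, 270, 281, 282, 283, 292, 294, 295, 298, 299,
       300])), (80, array([257, 258, 259, 260, 292, 294, 295, 297, 298, 300])), (120, array([258, 259, 260, 261, 292, 294, 295, 297, 298, 308]))]
```

move_arm --pt "0 -0.3 -2 0 0 0" --pt "0 0 -2 0 0 0" --pt "0 0 -0.4 0 0 0" --pt "0 0 0 0 0 0" --pt "0 0 0 0 0 0"

```text
clock: 21.2
position: [0.5597, 0.104, 0.1698]
ee_rot: [2.388, 2.04, 0.001]
force: [0.5, -0.5, 0.1]
width: 0.004
```

move_arm --pt "0 0 -0.2 0 0 0" --pt "0 0 -0.1 0 0 0" --pt "0 0 0 0 0 0"

```text
clock: 21.5
position: [0.5593, 0.1044, 0.1663]
ee_rot: [2.388, 2.041, 0.001]
force: [0.0, -0.3, -0.7]
width: 0.004
```

move_arm --pt "0 0 -0.1 0 0 0" --pt "0 0 -0.1 0 0 0" --pt "0 0 0 0 0 0"

```text
clock: 21.8
position: [0.5592, 0.1043, 0.164]
ee_rot: [-2.388, -2.041, 0.0]
force: [0.2, -0.6, 0.0]
width: 0.004
```

move_arm --pt "0 0 -0.1 0 0 0" --pt "0 0 0 0 0 0"

```text
clock: 22.0
position: [0.5592, 0.1043, 0.163]
ee_rot: [-2.388, -2.041, 0.0]
force: [0.6, 0.3, 0.0]
width: 0.007
```

move_arm --pt "0 0 -0.07 0 0 0" --pt "0 0 0 0 0 0"

```text
clock: 22.2
position: [0.5593, 0.1043, 0.1624]
ee_rot: [2.388, 2.041, 0.0]
force: [0.2, -0.0, 0.1]
width: 0.006
```

move_arm --pt "0 0 -0.05 0 0 0" --pt "0 0 0 0 0 0"

```text
clock: 22.4
position: [0.5594, 0.1043, 0.1624]
ee_rot: [2.388, 2.041, 0.001]
force: [-1.5, 0.3, 5.6]
width: 0.002
```

Fin top touched at TCP z 0.1624 (level predicts 0.162, tilted 0.166): the bar is down. Retreat and check.

move_arm --pt "0 0 1 0 0 0" --pt "0 0 4 0 0 0" --pt "0 0 5 0 0 0" --pt "-2 -4 3 0 0 0" --pt "-2 -4 2 0 0 0" --pt "-2 -4 0 0 0 0" --pt "-2 -4 0 0 0 0" --pt "-2 -4 0 0 0 0"

```text
clock: 23.2
position: [0.4597, -0.0944, 0.3105]
ee_rot: [2.388, 2.041, 0.002]
force: [0.6, -0.3, 0.9]
width: 0.006
```

move_arm --pt "-1 -4 0 0 0 0" --pt "0 -4 0 0 0 0" --pt "0 0 0 0 0 0" --pt "0 0 0 0 0 0" --pt "0 0 0 0 0 0"

```text
clock: 23.7
position: [0.4509, -0.1718, 0.3098]
ee_rot: [-2.387, -2.042, -0.0]
force: [1.1, 0.4, 0.8]
width: 0.009
```

Run:
```python
from h import *
for n in('top','side'):
    c,K,T=cam(n); save(n+'9',c)
    for t in('bar_mid','bottle_a_mid','slide_box'): print(n,t,[(round(a['p'],2),a['rect']) for a in outline_of(n,t)[:3]])
a=cv2.resize(cv2.imread('pics/top9.png')[130:280,140:280],(400,430),interpolation=cv2.INTER_CUBIC)
b=cv2.resize(cv2.imread('pics/side9.png')[205:355,220:360],(400,430),interpolation=cv2.INTER_CUBIC)
cv2.imwrite('pics/s9.png',np.hstack([a,b]))
```

```text
top bar_mid [(0.64, [167.0, 156.2, 93.3, 20.6])]
top bottle_a_mid [(0.67, [219.6, 173.9, 15.1, 15.6])]
top slide_box [(0.89, [229.6, 250.4, 31.2, 26.7])]
side bar_mid [(0.87, [248.0, 218.8, 19.2, 73.9])]
side bottle_a_mid []
side slide_box [(0.96, [320.2, 229.8, 28.8, 32.9])]
```

View pics/s9.png

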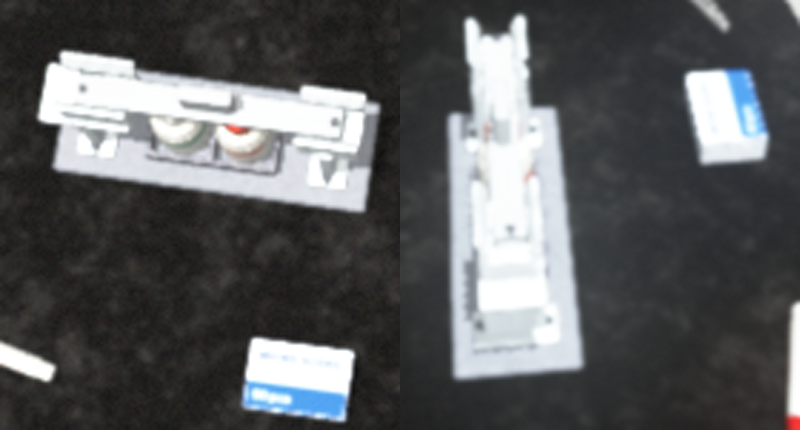

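The bar lies in both channels, both bottles are upright under it, the box is unmoved (229–261, 250–277 px, same as before), and the robot is clear.

```bash
python3 -c "
from h import *
print(workorder.sign_off(), monitor.observe()['clock'])"
```

```text
the job is handed in; nothing more can be done
the job is handed in; nothing more can be done
```

The retaining bar is lying level across both supports, with one foot in the groove and nothing holding it. I handed the job in at about 24 s. The hand-in reports no verdict.

**What I did:** I picked the bar up by its fin on the second try; the first time I lifted before the fingers had closed, and the bar did not move. I laid it on the channels with one foot on the block's raised floor, let go, and pushed the fin's end about 9 mm towards +y with closed fingers.

**Feeling the groove:** The push force dropped from about 3 N to almost nothing. It then rose to 11 N with no further movement, which I took as the foot resting against the groove's far wall.

**Last checks:**
- **Level:** a light touch on top of the fin made contact with the gripper at 162.4 mm. That fits a level bar (162 mm) rather than a tilted one (166 mm).
- **Position:** the bar's middle is about 4–5 mm from the carrier's centre along y, inside the 13 mm allowed.
- **Bottles and box:** the final pictures show both bottles upright and the box where it started, to within the networks' error of about 2–3 pixels. The side camera's network did not find the bottles; I judged them from the top picture.
- **Force:** the highest reading on the bar was about 13 N, while laying it down, against the 25 N limit. I read force only at the end of each move.

**One disagreement:** a line on the clamp block first looked like the groove's far wall, about 10 mm beyond the foot. The block's measured lengths fit better if that line is the outer end of the raised floor, and the level check agrees with that.

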